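# Stopper six vials with the guided pressing plate

### The arm

A 6-joint arm with a two-finger parallel gripper is mounted at the origin on the work surface. World frame = base frame: x ahead of the robot, y to its left, z up, the work surface at z = 0. Lengths are in mm, angles in rad, forces in N, time in s.
With the tool pointing down it reaches from about 350 to 775 mm from the base axis. Payload 7.3 kg.
Tool frame: the origin (TCP) lies midway between the tips of the shut fingers; the grasp point (between the pads) lies 19 mm behind it; z points along the fingers, y is the line along which they close (so a half turn about z gives the same grasp; the last joint's range is limited). The gripper opens to 92 mm and grips with 3 to 60 N. Pads are 19 mm wide; open, the fingers measure 130 mm over their backs; the gripper's body (75 mm by 190 mm) begins 47 mm behind the grasp point.
Start: joints at [-1.333, 0.342, 1.524, -0, 1.275, -0.146], TCP at [196.608, -486.816, 226.741] pointing down, gripper open.
Joint ranges: [-2.53, 2.53], [-0.77, 2.02], [0.04, 2.7], [-1, 4.14], [0.28, 2.66], [-3.11, 3.11]. Speed limits (rad/s): [2.57, 2.57, 3.14, 3.14, 3.14, 3.14].

### API

Orientations are given as [roll, pitch, yaw] about the fixed x, y, z axes, in that order (R = Rz(yaw) Ry(pitch) Rx(roll)).
In Python, from plant import bot gives the robot as it stands.
- The arm moves only by the tool jog_arm, never from a script. Its arguments are lists of equal length, an entry for each row: "dp": the shift along the tool's x, y, z in m, a list of three; "twist": the turn about the tool's z in degrees. A call has 1 to 10 rows; each row shifts and turns the commanded pose from where the row before left it, along the tool's axes as they then stand; what a row does not reach is not made up. A row lasts 1/8 s, in which the tool goes at most 62.5 mm and 10.7 degrees, less where a joint would pass 70% of its speed; a pose out of reach is approached as far as the arm can. A call is refused whole if a number of a shift passes 0.0625 or a number of a turn 10.7, either way. A call with a gripper value outside its range is refused whole. "jaw" is the finger opening in m, from 0 to 0.0918, set as the call begins (left out, the last holds). The fingers move at their own pace and stop on an object; the grip force is fixed at half the most. Time passes only in rows, so rows that do not move let the fingers close. It gives the time, the measured TCP pose, the force, the opening and the grip force at its end, in the units of the state.
- bot.get_obs(): the state, without advancing time (a new reading comes with each control period).
- bot.capture(name): name is "scene" or "top" or "wrist"; returns the picture (480x640x3 uint8, blue, green, red); there is no depth.
- bot.camera_params(name): a dict with "fx", "fy", "cx", "cy" (pixels), "R" (3x3) and "t" (3): a world point X has camera coordinates R X + t. Camera axes: x right, y down, z forward; pixel columns grow to the right and rows downward; lengths in mm; the calibration is good to about 2 mm. A picture is of the moment at which its call begins: read the wrist's pose just before it. camera_params takes no time and is no camera call; for the wrist camera it gives the pose at the moment of the call.
- bot.close_job(): hands the job in; it is judged then, once.
Trained networks look in the newest picture that a camera, given by its name, has taken for a name from the list of things; names that differ only in an ending like _2 or _b are one class to them, and where a whole thing is asked for, a point or a joint stands for the part that bears it (a point fixed in the world has none). Each returns a list of dicts, best first, with "confidence" (0 to 1); they miss things now and then, are a little off and sometimes report something else, mostly with a low value. They report only what shows in the picture. A call takes as long as a camera call. They do not tell look-alikes from the thing itself.
- bot.find_in(camera, label): "bbox" ([centre column, centre row, width, height] in pixels, round what is visible of it).
- bot.masks_of(camera, label): "pixels" (480x640 bool, what is visible of it) and "bbox" ([centre column, centre row, width, height] in pixels, round what is visible of it).
The state is a dict: "time": time; "joint_positions": joint angles; "dq": joint speeds; "tau": joint torques, N m; "tool_pos": TCP position; "tcp_rot": TCP orientation; "contact_force": force on the tool from outside, world axes, zero at the start; "moment": the same for the moment, N m; "grip_width": finger opening in mm; "finger_force": force on a finger pad.
Only numpy, scipy, OpenCV 4.12 (cv2) and the standard library are available. Lean on these libraries where they do the work, as an engineer would, in place of code of your own. Each camera call takes 0.05 s, during which the arm holds its last target. There are 200 camera calls.

### The job

Stopper the six vials on the freeze-dryer stand: take the round aluminium pressing plate by its tubular grip, lower it squarely over the stand's upright guide rod without dropping it or forcing it against the rod, and press down firmly but gently until all six stoppers are fully home. Then let go and leave the plate resting level on the stoppers; don't disturb the other vials, bottles and tools.

Things in the scene. Friction and masses are not known exactly. Their poses are not given: they have to be found in the camera images.
- plate_mid (a point): Pressing plate, loose, about 0.5 kg: aluminium disc 130 mm across, 10 mm thick, with a tubular grip 32 mm across standing up from its middle, 90 mm tall in all. Point: on its axis, 45 mm above the flat underside; z up the axis. Hold it by the band of dark grooves, 61 to 84 mm above the underside (held lower, the rod's top would meet the gripper's body). Starts flat on the bench, grip upwards.
- plate: The same plate, origin at the centre of its underside. A bore runs right up through it: a bush 15.8 mm across in the lowest 38 mm (1.8 mm of play on the rod, tolerating about 2.5 degrees of misalignment), 23 mm wide above that. Plate on rod: more than 30 N between them is forcing, and even a touch at 20 mm/s can reach 25 N, faster than 0.25 m/s is dropping.
- rod_foot (a point): Foot of the steel guide rod, 10 mm above the bench; z vertical. Rod: 14 mm across, rising 144 mm from here, its end edge chamfered 1.5 mm. It sits canted, rigidly, 1.6 to 2.2 degrees in a direction no pose here tells: its flat end is 4.0 to 5.6 mm sideways of this point, further than the bush will catch (about 2.4 mm), so feel for it lightly, then let the plate follow the rod sideways on the way down.
- stand: The stand, fixed: steel shelf 180 mm across and 10 mm thick, origin under its centre at bench height, below the rod's foot; yaw has no meaning. Six vials ring the rod at 43 mm radius. The plate's underside meets the raised stoppers 64 mm above the bench and lies 58.5 mm above it when all are home; the rod then stands 5.5 mm out of the grip.
- stopper1 (a joint): How far grey rubber stopper 1 of 6 (19 mm across) is pushed into its vial, m: 0 = raised, 0.006 = fully home (starts at 0 to 0.001). It slides stiffly, takes about 2.5 N and stays where it is left; all six take about 15 N, more than the plate weighs. Some 20 to 25 N shows that all are home; the vials must never bear more than 50 N in all.
- stopper2 (a joint): The same for stopper 2.
- stopper3 (a joint): The same for stopper 3.
- stopper4 (a joint): The same for stopper 4.
- stopper5 (a joint): The same for stopper 5.
- stopper6 (a joint): The same for stopper 6.
- near_vial_mid (a point): Bystander, leave alone: small purple-capped vial, 24 mm across, 50 mm tall, standing about 95 mm from the plate's axis. Point: its centre.
- forceps_mid (a point): Bystander, leave alone: steel forceps lying flat, 116 mm long, about 125 mm from the rod. Point: its centre.
- tray_vial1_mid (a point): Bystander, leave alone: purple-capped vial in the grey tray at the left, 28 mm across, 55 mm tall. Point: its centre.
- tray_vial2_mid (a point): Bystander, leave alone: purple-capped vial in the grey tray at the left, 28 mm across, 55 mm tall. Point: its centre.
- carton_mid (a point): Bystander, leave alone: open carton 150 x 66 mm with ten orange-capped vials, 52 mm tall, at the right. Point: its centre.
- bottle1_mid (a point): Bystander, leave alone: lime-capped bottle, 42 mm across, 73 mm tall, at the back. Point: its centre.
- bottle2_mid (a point): Bystander, leave alone: lime-capped bottle, 42 mm across, 73 mm tall, at the back. Point: its centre.
- cap_cup_mid (a point): Bystander, leave alone: open steel cup, 64 mm across, 45 mm tall, at the back. Point: its centre.
Things that resemble listed ones, but are neither listed nor needed, are in the scene too. What is meant by the plate is not yellow, and is the smaller of those in its own colour. Several things have the shape of the stand; the one meant has the colours described above.

How it is judged:
By the outcome, as a careful person would: the job done as asked, in the order asked, and still so for the second after the job is handed in, with the robot touching nothing.
It also fails if it takes over 64 s, if anything falls off the work surface, if the arm or the gripper's body presses on something with over 40 N, if the wrist force passes 120 N, or if a joint passes its speed limit or range.

## Working session

There is one attempt and no reset: what is moved stays moved. The work goes in short steps, Python scripts to look and compute and a tool call to move; the robot and the scene stay as the last step left them, time stands still between calls to the robot, and variables do not carry over. Pictures are saved under pics/ and viewed, at most 10 in all, crops included, and the job is handed in when it is done.

Besides the shell and the picture viewer there is one more tool, called after "Emit:" as name([rows], argument=value, ...), one row to a line, values as JSON. jog_arm: Moves the arm, as the interface text tells. Its arguments: {"type":"object","properties":{"dp":{"type":"array"},"twist":{"type":"array"},"jaw":{"type":"number"}},"required":["dp","twist"]}

```bash
mkdir -p pics; ls; cat > h.py <<'E'
import numpy as np, cv2
from plant import bot
def ray(cam,u,v):
    p=bot.camera_params(cam);R=np.array(p["R"]);t=np.array(p["t"]).ravel()
    d=R.T@np.array([(u-p["cx"])/p["fx"],(v-p["cy"])/p["fy"],1]);return -R.T@t,d
def at_z(cam,u,v,z):
    c,d=ray(cam,u,v);return c+d*(z-c[2])/d[2]
def proj(cam,X):
    p=bot.camera_params(cam);c=np.array(p["R"])@np.array(X,float)+np.array(p["t"]).ravel()
    return np.array([p["fx"]*c[0]/c[2]+p["cx"],p["fy"]*c[1]/c[2]+p["cy"]])
E
python3 - <<'E'
from h import *
a=bot.capture("scene");b=bot.capture("top")
cv2.imwrite("pics/scene.png",a);cv2.imwrite("pics/top.png",b)
for c in("scene","top"):
  for l in("plate","stand","stopper1","near_vial_mid"):
    for d in bot.find_in(c,l)[:7]:
      print(c,l,round(d["confidence"],2),np.round(d["bbox"]),np.round(at_z(c,*d["bbox"][:2],10 if l in("plate","stand") else 60)))
E
```

```text
pics
scene plate 0.89 [151. 321.  63.  56.] [ 764. -323.   10.]
scene plate 0.67 [219. 270.  50.  49.] [ 590. -220.   10.]
scene plate 0.57 [264. 207.  67.  64.] [ 342. -167.   10.]
scene stand 0.94 [384. 258.  75.  74.] [481. 180.  10.]
scene stand 0.94 [422. 192.  60.  65.] [200. 268.  10.]
scene stand 0.8 [436. 356.  86.  84.] [751. 310.  10.]
scene stopper1 0.6 [420. 338.  10.  11.] [747. 268.  60.]
scene stopper1 0.58 [374. 259.   4.   6.] [539. 154.  60.]
scene stopper1 0.54 [450. 332.   9.  13.] [722. 331.  60.]
scene stopper1 0.5 [451. 360.  11.   7.] [788. 332.  60.]
scene stopper1 0.47 [461. 347.   6.   7.] [754. 352.  60.]
scene stopper1 0.44 [404. 254.  12.   7.] [508. 224.  60.]
scene stopper1 0.44 [399. 242.   9.   6.] [469. 211.  60.]
scene near_vial_mid 0.71 [227. 237.  10.  18.] [ 525. -213.   60.]
scene near_vial_mid 0.24 [384. 257.  72.  79.] [526. 178.  60.]
top plate 0.96 [420. 225.  42.  46.] [ 587. -217.   10.]
top plate 0.77 [401. 304.  64.  63.] [ 353. -162.   10.]
top plate 0.61 [454. 168.  42.  42.] [ 761. -321.   10.]
top stand 0.74 [246. 169.  61.  57.] [746. 307.  10.]
top stand 0.59 [255. 346.  56.  66.] [222. 263.  10.]
top stopper1 0.62 [420. 224.  46.  41.] [ 583. -211.   60.]
top near_vial_mid 0.48 [429. 258.  11.   5.] [ 485. -236.   60.]
```

View pics/scene.png

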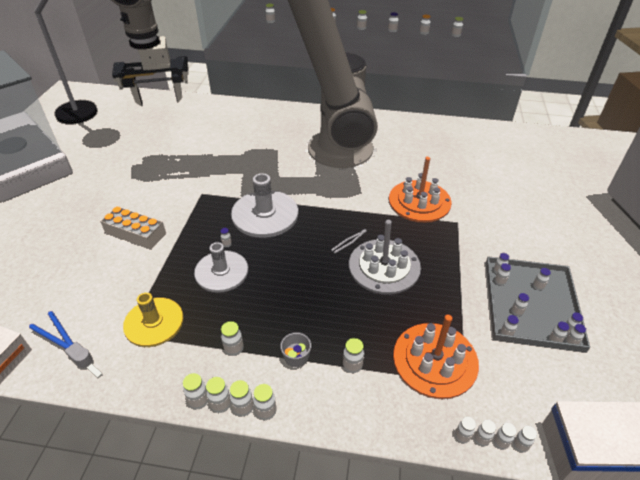

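View pics/top.png

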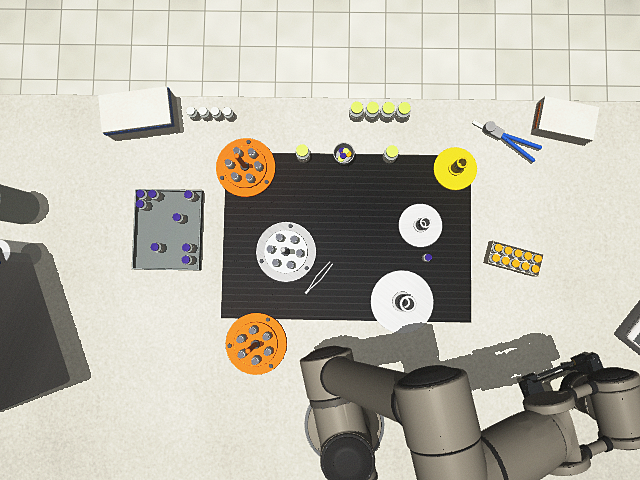

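The scene shows three plates: grey small at (219,270), grey large at (264,207) and yellow at (151,321). It also has three stands: steel at (384,260), orange at (420,197) and (436,358). I choose the small grey plate (top view 420,225) and the steel stand (top view 287,251). I'll check the choice in a close crop and refine both positions.

```bash
python3 - <<'E'
from h import *
o=bot.get_obs();print(np.round(o["tool_pos"],1),np.round(o["tcp_rot"],4),o["time"],np.round(o["contact_force"],2))
from scipy.optimize import least_squares
a=cv2.imread("pics/scene.png");b=cv2.imread("pics/top.png")
A=cv2.resize(a[215:315,180:440],None,fx=3,fy=3,interpolation=cv2.INTER_CUBIC);
B=cv2.resize(b[190:290,240:460],None,fx=3.5,fy=3,interpolation=cv2.INTER_CUBIC)[:, :780]
cv2.imwrite("pics/crop.png",np.vstack([A,B[:, :780] if B.shape[1]>=780 else cv2.copyMakeBorder(B,0,0,0,780-B.shape[1],0)]))
def circ(cam,im,uv,z,r):
  w=r*1.6*0.35 if cam=="top" else 48
  g=(im.min(2)>110).astype(np.uint8)
  u,v=map(int,uv);W=50;m=np.zeros_like(g);m[v-W:v+W,u-W:u+W]=g[v-W:v+W,u-W:u+W]
  n,l,s,c=cv2.connectedComponentsWithStats(m);k=1+np.argmax(s[1:,4])
  cn=max(cv2.findContours((l==k).astype(np.uint8),0,1)[0],key=len)
  h=cv2.convexHull(cn)[:,0]
  P=np.array([at_z(cam,*p,z)[:2] for p in h])
  f=least_squares(lambda q:np.hypot(*(P-q[:2]).T)-q[2],[*P.mean(0),r],loss="soft_l1",f_scale=2)
  print(cam,uv,z,np.round(f.x,1),np.round(np.std(f.fun),1))
for cam,im,p,s in(("scene",a,(221,272),(385,265)),("top",b,(420,225),(287,251))):
  circ(cam,im,p,10,65);circ(cam,im,s,10,90)
for l,uv in(("plate",(420,225)),("near_vial",(428,258))): print(l,np.round(at_z("top",*uv,50)))
# grip: top rim in scene
print("grip top rim scene(218,246)",np.round(at_z("scene",218,246,90)),"top (423,224)",np.round(at_z("top",423,224,90)))
print("rod top scene (388,222)",np.round(at_z("scene",388,222,154)))
E
```

```text
[ 196.6 -486.8  226.7] [3.1416 0.     0.3838] 0.5 [-0.79  0.25  0.12]
scene (221, 272) 10 [ 589.  -215.7   65.9] 0.7
scene (385, 265) 10 [503.6 181.7  89.4] 0.8
top (420, 225) 10 [ 586.3 -218.1   64.8] 0.4
top (287, 251) 10 [500.8 180.5  88.9] 0.3
plate [ 581. -211.   50.]
near_vial [ 486. -234.   50.]
grip top rim scene(218,246) [ 585. -212.   90.] top (423,224) [ 580. -212.   90.]
rod top scene (388,222) [505. 177. 154.]
```

View pics/crop.png

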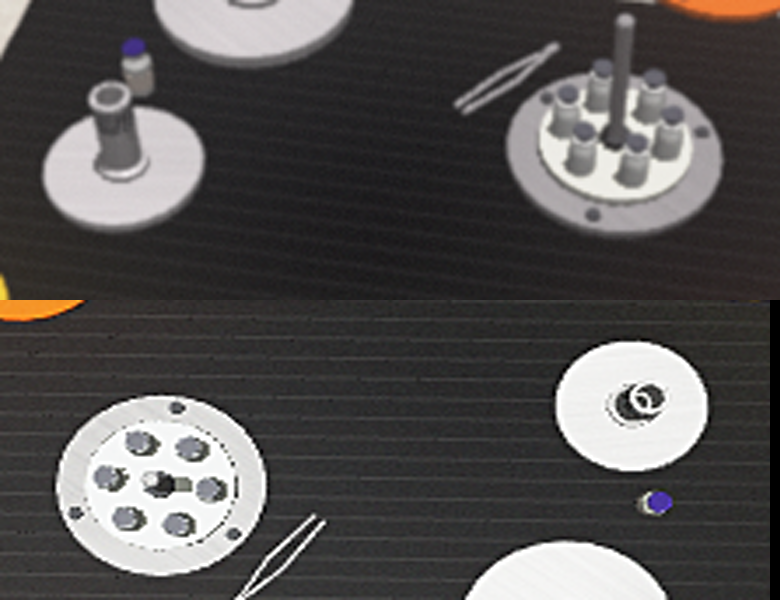

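The crop confirms the choice: a smooth, small grey plate (grip rim near crop (110,95)) and a steel stand with a white inner disc and grey rod (rod top near crop (625,20)). I'll straighten the yaw, then look at the rod with the wrist camera before grasping.

Emit:
jog_arm([
  [0, 0, -0.03],
  [0, 0, -0.03],
  [0, 0, -0.03],
], twist=[7.33, 7.33, 7.33], jaw=0.0918)

```text
time: 0.88
tool_pos: [196.6, -486.7, 317.7]
tcp_rot: [3.142, -0.0, -0.004]
contact_force: [-0.7, 0.1, 0.2]
grip_width: 91.9
finger_force: 0.0
```

```bash
python3 - <<'E'
from h import *
p=bot.camera_params("wrist");R=np.array(p["R"]);c=-R.T@np.array(p["t"]).ravel();o=bot.get_obs()
print(np.round(c-o["tool_pos"],1),np.round(R,3),p["fx"],o["tool_pos"],o["tcp_rot"],o["time"],np.round(o["contact_force"],1))
E
```

```text
[ 70.2   0.3 156.5] [[-0.004 -1.    -0.   ]
 [-0.964  0.004  0.264]
 [-0.264  0.001 -0.964]] 381.91650655850793 [ 196.55467845 -486.71335281  317.71815894] [ 3.14151910e+00 -4.14519505e-06 -4.30062221e-03] 0.875 [-0.7  0.1  0.2]
```

Emit:
jog_arm([
  [0.022, -0.048, 0.0035],
  [0.022, -0.048, 0.0035],
  [0.022, -0.048, 0.0035],
  [0.022, -0.048, 0.0035],
  [0.022, -0.048, 0.0035],
  [0.022, -0.048, 0.0035],
  [0.022, -0.048, 0.0035],
  [0.022, -0.048, 0.0035],
  [0.022, -0.048, 0.0035],
  [0.022, -0.048, 0.0035],
], twist=[0, 0, 0, 0, 0, 0, 0, 0, 0, 0])

```text
time: 2.12
tool_pos: [417.2, -5.1, 281.9]
tcp_rot: [3.141, -0.001, 0.0]
contact_force: [0.9, 0.4, -0.4]
grip_width: 92.0
finger_force: 0.0
```

Emit:
jog_arm([
  [0.0213, -0.047, 0.005],
  [0.0213, -0.047, 0.005],
  [0.0213, -0.047, 0.005],
  [0.0213, -0.047, 0.005],
  [0, 0, 0],
], twist=[0, 0, 0, 0, 0])

```text
time: 2.75
tool_pos: [502.1, 183.9, 260.6]
tcp_rot: [-3.141, 0.001, 0.004]
contact_force: [0.3, -1.6, -0.2]
grip_width: 91.6
finger_force: 0.0
```

```bash
python3 - <<'E'
from h import *
o=bot.get_obs();im=bot.capture("wrist");cv2.imwrite("pics/w1.png",im)
print(np.round(o["tool_pos"],1),np.round(o["tcp_rot"],4),o["time"])
for s in range(1):
  for d in bot.masks_of("wrist","stopper1")[:9]:
    print(round(d["confidence"],2),np.round(d["bbox"],1),np.round(at_z("wrist",*d["bbox"][:2],64),1))
print(proj("wrist",[502,181,10]),proj("wrist",[502,181,154]))
E
```

```text
[502.1 183.9 260.6] [-3.1414e+00  1.3000e-03  3.8000e-03] 2.75
0.7 [308.1 174.3  21.5  17.2] [537.6 195.9  64. ]
0.67 [282.1 211.1  23.2  18.5] [503.3 220.7  64. ]
0.65 [353.2 180.3  19.2  20. ] [532.2 154.4  64. ]
0.65 [300.6 251.9  18.5  18. ] [463.2 203.9  64. ]
[324.1576451  202.79167879] [324.62329252 236.98654303]
```

View pics/w1.png

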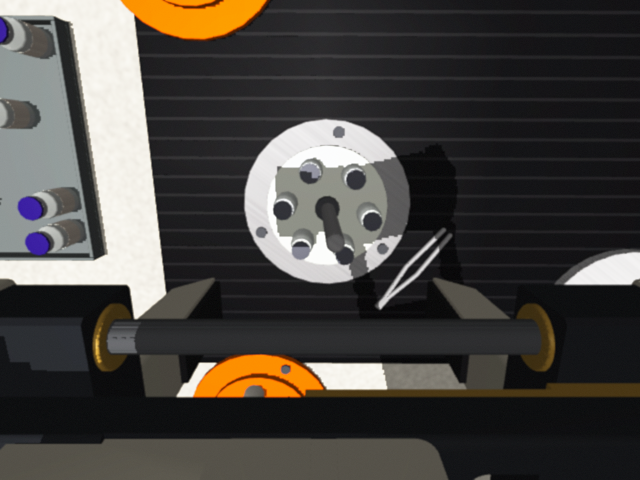

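The wrist view shows the steel stand at (327,201), with the rod foot at about (326,205) and its top at about (341,250). The top leans right and down in the image, i.e. toward −y and −x. I'll zoom in on this picture for accuracy.

```bash
python3 - <<'E'
from h import *
im=cv2.imread("pics/w1.png")
cv2.imwrite("pics/w1c.png",cv2.resize(im[180:280,280:400],None,fx=6,fy=6,interpolation=cv2.INTER_NEAREST))
g=cv2.cvtColor(im,cv2.COLOR_BGR2GRAY)
# outer shelf circle
m=(im.min(2)>90).astype(np.uint8)
for z in (10,):
  import itertools
  P=[]
  for th in np.deg2rad(range(100,330,5)):
    # radial search in world around nominal; strongest edge
    rs=np.arange(80,100,.5);v=[]
    for r in rs:
      u=proj("wrist",[502+r*np.cos(th),181+r*np.sin(th),z]);v.append(cv2.getRectSubPix(g.astype(np.float32),(1,1),tuple(u))[0,0])
    d=np.diff(cv2.blur(np.array(v).reshape(1,-1),(3,1)).ravel());k=d.argmin()
    if d[k]<-12:P.append([502+rs[k]*np.cos(th),181+rs[k]*np.sin(th)])
  P=np.array(P)
from scipy.optimize import least_squares
f=least_squares(lambda q:np.hypot(*(P-q[:2]).T)-q[2],[502,181,90],loss="soft_l1");print(len(P),f.x,np.std(f.fun))
E
```

```text
46 [498.85378708 178.24868276  88.98429477] 0.2770001159445991
```

View pics/w1c.png

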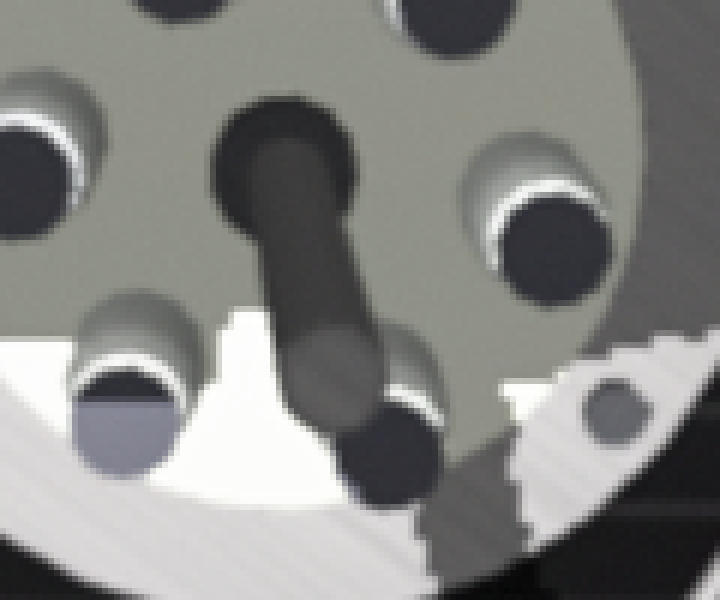

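The crop shows the rod's flat end centred at (335.5,243) full-image and the foot ring at (327,207.5). Next is the lean, using the same camera.

```bash
python3 - <<'E'
from h import *
for uv,z in(((335.5,243),154),((327,207.5),13)): print(np.round(at_z("wrist",*uv,z),1))
print("radius of top px",np.linalg.norm(proj("wrist",[499,178,154])-proj("wrist",[499,171,154])))
P=[[537.6,195.9],[503.3,220.7],[532.2,154.4],[463.2,203.9]]
a=[np.hypot(p[0]-498.9,p[1]-178.2) for p in P];print(a)
from scipy.optimize import least_squares
P=np.array(P);print(least_squares(lambda q:np.hypot(*(P-q).T)-43,[500,180]).x)
E
```

```text
[497.5 173.2 154. ]
[497.4 177.9  13. ]
radius of top px 9.769485102417544
[np.float64(42.55561067591445), np.float64(42.72715764007712), np.float64(40.93079525247468), np.float64(43.98840756381163)]
[497.63153958 178.60143124]
```

Emit:
jog_arm([
  [0.0107, 0.05, 0],
  [0.0107, 0.05, 0],
  [0.0107, 0.05, 0],
  [0.0107, 0.05, 0],
  [0.0107, 0.05, 0.01],
  [0.0107, 0.05, 0.02],
  [0.0107, 0.05, 0.02],
  [0.0107, 0.05, 0.01],
  [0, 0, 0],
], twist=[0, 0, 0, 0, 0, 0, 0, 0, 0])

```text
time: 3.98
tool_pos: [585.8, -223.5, 200.6]
tcp_rot: [3.141, 0.002, -0.006]
contact_force: [-0.8, 0.3, -0.2]
grip_width: 91.8
finger_force: 0.0
```

```bash
cat >> h.py <<'E'
from scipy.optimize import least_squares
def circfit(im,c,z,r,lo,hi,sign,ths,thr=10,cam="wrist"):
    g=cv2.cvtColor(im,cv2.COLOR_BGR2GRAY).astype(np.float32);P=[]
    for th in np.deg2rad(ths):
        rs=np.arange(lo,hi,.4);d=np.array([np.cos(th),np.sin(th)])
        uv=[proj(cam,[*(np.array(c)+q*d),z]) for q in rs]
        if min(min(x) for x in uv)<2 or max(x[1] for x in uv)>477: continue
        v=np.array([cv2.getRectSubPix(g,(1,1),tuple(map(float,x)))[0,0] for x in uv])
        e=sign*np.diff(cv2.blur(v.reshape(1,-1),(3,1)).ravel());k=e.argmax()
        if e[k]>thr:P.append(np.array(c)+(rs[k]+.2)*d)
    P=np.array(P);f=least_squares(lambda q:np.hypot(*(P-q[:2]).T)-q[2],[*c,r],loss="soft_l1")
    return len(P),np.round(f.x,1),round(float(np.std(f.fun)),2)
E
python3 - <<'E'
from h import *
o=bot.get_obs();im=bot.capture("wrist");cv2.imwrite("pics/w2.png",im)
print(np.round(o["tool_pos"],1),np.round(o["tcp_rot"],4),o["time"])
print(circfit(im,[587,-217],10,65,50,80,-1,range(0,360,5)))
print(circfit(im,[584,-220],10,65,55,75,-1,range(0,360,5)))
for d in bot.find_in("wrist","near_vial_mid")[:3]: print(d["confidence"],d["bbox"],at_z("wrist",*d["bbox"][:2],40))
print(circfit(cv2.imread("pics/top.png"),[587,-217],10,65,55,75,-1,range(0,360,5),cam="top"),circfit(cv2.imread("pics/top.png"),[501,180],10,90,80,100,-1,range(0,360,5),cam="top"))
E
```

```text
[ 585.8 -223.5  200.6] [ 3.1413e+00  1.7000e-03 -6.2000e-03] 3.975Traceback (most recent call last):
  File "<stdin>", line 4, in <module>
  File "h.py", line 16, in circfit
    uv=[proj(cam,[*(np.array(c)+q*d),z]) for q in rs]
        ~~~~^^^^^^^^^^^^^^^^^^^^^^^^^^^^
  File "h.py", line 9, in proj
    p=bot.camera_params(cam);c=np.array(p["R"])@np.array(X,float)+np.array(p["t"]).ravel()
ValueError: time passes only in moves, steps and waits
```

View pics/w2.png

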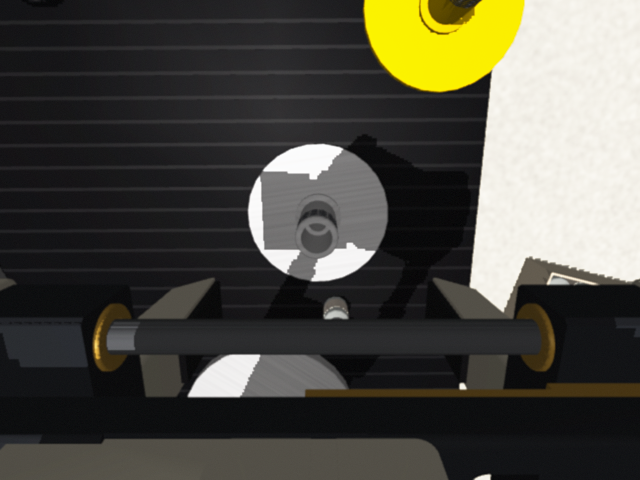

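The wrist view shows the small grey plate, disc centre (318,212) and grip rim about (317,236), between the fingers, with the near vial at (335,308). The script failed because it called camera_params too often, so I'll cache it.

```bash
sed -i 's/bot.camera_params(cam)/par(cam)/; s/^from plant import bot/from plant import bot\nimport functools\n@functools.lru_cache\ndef par(cam): return bot.camera_params(cam)/' h.py
python3 - <<'E'
from h import *
im=cv2.imread("pics/w2.png")
print(circfit(im,[584,-220],10,65,55,75,-1,range(0,360,5)))
print("rim",at_z("wrist",317,236,90),"vial",at_z("wrist",335,308,30))
t=cv2.imread("pics/top.png")
print(circfit(t,[587,-217],10,65,55,75,-1,range(0,360,5),cam="top"),circfit(t,[501,180],10,90,80,100,-1,range(0,360,5),cam="top"))
o=bot.get_obs();print(np.round(o["tool_pos"],1),o["contact_force"])
E
```

```text
(72, array([ 584.9, -215.1,   64.8]), 0.21)
rim [ 586.21020826 -215.93664634   90.        ] vial [ 500.78583831 -231.01713215   30.        ]
(72, array([ 586.3, -218. ,   64.7]), 0.6) (72, array([500.8, 180.5,  89.1]), 0.52)
[ 586.  -221.3  201.4] [ 0.01783157 -0.14210691 -0.17692722]
```

Emit:
jog_arm([
  [-0.001, -0.001, 0.02],
  [0, 0, 0.02],
  [0, 0, 0.02],
  [0, 0, 0.02],
  [0, 0, 0.01],
  [0, 0, 0],
  [0, 0, 0],
  [0, 0, 0],
], twist=[0, 0, 0, 0, 0, 0, 0, 0])

```text
time: 5.03
tool_pos: [586.8, -218.0, 112.7]
tcp_rot: [3.141, -0.001, 0.0]
contact_force: [0.7, -0.8, -0.5]
grip_width: 91.7
finger_force: 0.0
```

```bash
python3 - <<'E'
from h import *
o=bot.get_obs();par("wrist");im=bot.capture("wrist")
print(np.round(o["tool_pos"],1),np.round(o["tcp_rot"],4),o["time"])
print(circfit(im,[586,-217.5],10,65,55,75,-1,range(0,360,5)))
o=bot.get_obs();print(np.round(o["tool_pos"],1),np.round(o["contact_force"],2))
E
```

```text
[ 586.8 -218.   112.7] [ 3.1408e+00 -1.4000e-03  1.0000e-04] 5.025
(72, array([ 585.1, -217.5,   64.2]), 1.25)
[ 586.7 -217.9  112.5] [-0.07 -0.31  0.98]
```

Emit:
jog_arm([
  [-0.001, 0, 0.015],
  [0, 0, 0.015],
  [0, 0, 0.015],
  [0, 0, 0.0085],
  [0, 0, 0.005],
  [0, 0, 0],
  [0, 0, 0],
], twist=[0, 0, 0, 0, 0, 0, 0])

```text
time: 5.95
tool_pos: [585.8, -218.0, 53.7]
tcp_rot: [3.141, -0.001, 0.0]
contact_force: [-0.4, -0.6, -0.6]
grip_width: 92.1
finger_force: 0.0
```

Emit:
jog_arm([
  [0, 0, 0],
  [0, 0, 0],
  [0, 0, 0],
  [0, 0, 0],
  [0, 0, 0],
  [0, 0, 0],
  [0, 0, 0],
  [0, 0, 0],
], twist=[0, 0, 0, 0, 0, 0, 0, 0], jaw=0.0)

```text
time: 6.95
tool_pos: [585.4, -218.0, 53.2]
tcp_rot: [3.141, -0.0, -0.0]
contact_force: [0.5, -0.8, -0.9]
grip_width: 32.2
finger_force: 30.0
```

Emit:
jog_arm([
  [0, 0, -0.004],
  [0, 0, -0.01],
  [0, 0, -0.02],
  [0, 0, -0.03],
  [0, 0, -0.035],
  [0, 0, -0.035],
  [0, 0, -0.025],
  [0, 0, -0.015],
  [0, 0, -0.008],
], twist=[0, 0, 0, 0, 0, 0, 0, 0, 0])

```text
time: 8.07
tool_pos: [585.3, -217.7, 235.7]
tcp_rot: [3.142, -0.0, 0.0]
contact_force: [-0.4, 0.6, -6.3]
grip_width: 32.1
finger_force: 30.0
```

Emit:
jog_arm([
  [-0.004, -0.008, 0],
  [-0.01, -0.02, 0],
  [-0.016, -0.032, 0],
  [-0.02, -0.04, 0],
  [-0.022, -0.043, 0],
  [-0.022, -0.043, 0],
  [-0.022, -0.043, 0],
  [-0.022, -0.043, 0],
  [-0.022, -0.043, 0],
  [-0.018, -0.035, 0],
], twist=[0, 0, 0, 0, 0, 0, 0, 0, 0, 0])

```text
time: 9.32
tool_pos: [405.2, 133.8, 234.3]
tcp_rot: [-3.142, 0.002, 0.001]
contact_force: [0.4, 0.8, -6.2]
grip_width: 32.2
finger_force: 30.0
```

Emit:
jog_arm([
  [-0.012, -0.024, 0],
  [-0.007, -0.014, 0],
  [-0.003, -0.006, 0],
  [0, 0, 0],
  [0, 0, 0],
  [0, 0, 0],
  [0, 0, 0],
], twist=[0, 0, 0, 0, 0, 0, 0])

```text
time: 10.2
tool_pos: [385.6, 175.8, 235.1]
tcp_rot: [3.141, 0.0, -0.001]
contact_force: [0.0, 0.2, -6.2]
grip_width: 31.7
finger_force: 30.0
```

```bash
python3 - <<'E'
from h import *
o=bot.get_obs();par("wrist");im=bot.capture("wrist");cv2.imwrite("pics/w3.png",im)
print(np.round(o["tool_pos"],1),np.round(o["tcp_rot"],4),np.round(o["contact_force"],2),np.round(o["moment"],3))
bot.capture("scene")
o=bot.get_obs();print(np.round(o["tool_pos"],1))
u=proj("wrist",[498.5,175.8,154]);print(u)
u=u.astype(int);k=im[max(u[1]-40,0):u[1]+40,u[0]-40:u[0]+40]
k=cv2.resize(k,(480,int(k.shape[0]*6)),interpolation=cv2.INTER_NEAREST);k=cv2.copyMakeBorder(k,0,480-k.shape[0],0,0,0)
cv2.imwrite("pics/w3c.png",k);print(max(u[1]-40,0),u[0]-40)
E
```

```text
[385.6 175.8 235.1] [ 3.1414e+00  0.0000e+00 -7.0000e-04] [ 0.01  0.23 -6.19] [-0.006  0.023 -0.015]
[385.5 176.  235.2]
[324.5318421   58.41738073]
18 284
```

View pics/w3.png

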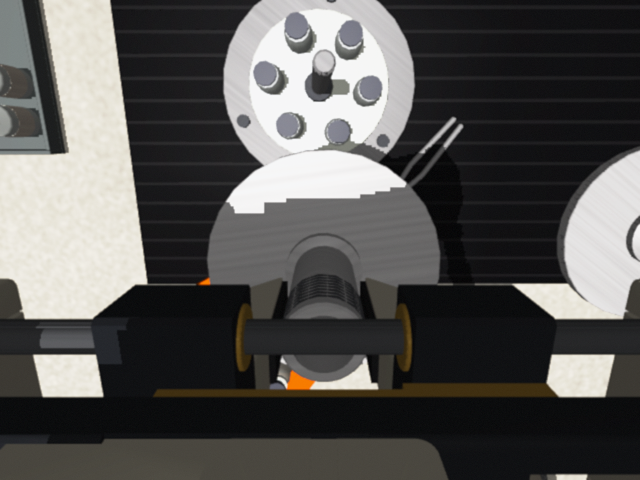

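View pics/w3c.png

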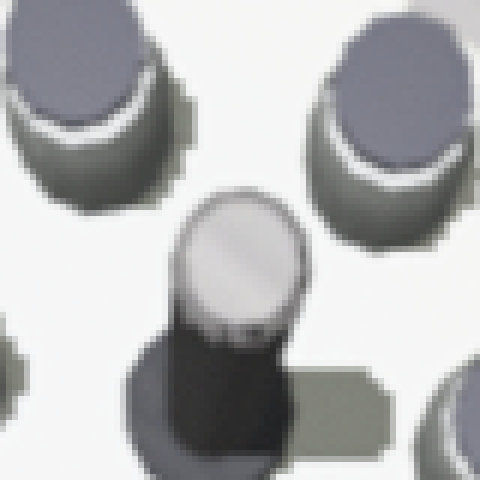

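The rod's end face is at about (324,62) and the held plate's disc front edge is clear at rows 150–280. Next I fit both in this same settled view.

```bash
python3 - <<'E'
from h import *
im=cv2.imread("pics/w3.png")
zt=235.1-53.3
ths=list(range(-85,-32,3))+list(range(-30,86,3))
g=cv2.cvtColor(im,cv2.COLOR_BGR2GRAY)
P=[]
for th in (-80,-65,-50,-35,35,50,65,80): pass
# largest bright/dark edge, either sign
for s in(-1,1): print(s,circfit(im,[385.6,175.8],zt+10,65,58,72,s,range(-85,86,3),15))
for u,v in((323.9,61.7),): print("rod top",np.round(at_z("wrist",u,v,154),2))
print("stand",circfit(im,[500,180.5],10,90,82,98,-1,list(range(100,170,4))+list(range(-170,-60,4))+list(range(60,100,4)),12))
print("foot",np.round(at_z("wrist",284+212/6-.5,18+400/6,13),1))
print(proj("wrist",[385.6,175.8,zt]),proj("wrist",[450.6,175.8,zt+10]),proj("wrist",[385.6,240.8,zt+10]),proj("wrist",[385.6,110.8,zt+10]))
E
```

```text
-1 (54, array([384.8, 176.7,  64.2]), 1.57)
1 (11, array([423.6, 166.8,  30.4]), 1.58)
rod top [496.7  176.35 154.  ]
stand (41, array([499.1, 181.2,  89. ]), 0.91)
foot [501.5 180.9  13. ]
[324.8993081  261.63851034] [325.05669687 146.42055274] [207.50294684 267.40367724] [442.45155787 267.34230281]
```

Emit:
jog_arm([
  [0.004, 0, 0],
  [0.01, 0, 0],
  [0.016, 0, 0],
  [0.02, 0, 0],
  [0.02, 0, 0],
  [0.018, 0, 0],
  [0.012, 0, 0],
  [0.008, 0, 0],
  [0.004, 0.0003, 0],
  [0, 0, 0],
], twist=[0, 0, 0, 0, 0, 0, 0, 0, 0, 0])

```text
time: 11.55
tool_pos: [497.4, 175.9, 235.1]
tcp_rot: [3.141, 0.0, 0.0]
contact_force: [-0.7, -0.3, -5.4]
grip_width: 31.9
finger_force: 30.0
```

Emit:
jog_arm([
  [0, 0, 0.004],
  [0, 0, 0.006],
  [0, 0, 0.006],
  [0, 0, 0.004],
  [0, 0, 0.002],
  [0, 0, 0],
  [0, 0, 0],
  [0, 0, 0],
], twist=[0, 0, 0, 0, 0, 0, 0, 0])

```text
time: 12.55
tool_pos: [497.5, 175.9, 213.4]
tcp_rot: [3.142, -0.0, 0.0]
contact_force: [0.4, -0.4, -5.1]
grip_width: 32.0
finger_force: 30.0
```

```bash
python3 - <<'E'
from h import *
o=bot.get_obs();print(np.round(o["tool_pos"],2),np.round(o["tcp_rot"],4),np.round(o["contact_force"],2),np.round(o["moment"],3),o["time"])
im=bot.capture("scene");par("scene");cv2.imwrite("pics/s4.png",im)
k=im[190:290,330:450];cv2.imwrite("pics/s4c.png",cv2.resize(k,None,fx=5,fy=5,interpolation=cv2.INTER_CUBIC))
E
```

```text
[497.52 175.9  213.37] [ 3.1416e+00 -4.0000e-04  0.0000e+00] [ 0.41 -0.4  -5.06] [0.022 0.018 0.013] 12.55
```

View pics/s4c.png

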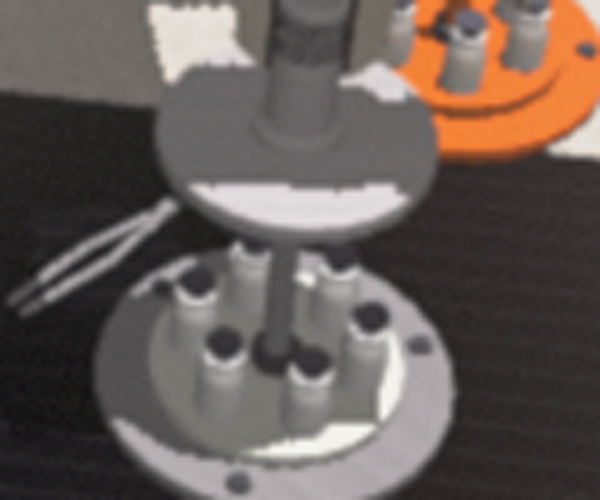

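The view shows the plate level above the rod (rod at crop (283,290), disc centre column about 296). I'll feel downward slowly.

Emit:
jog_arm([
  [0, 0, 0.001],
  [0, 0, 0.001],
  [0, 0, 0.001],
  [0, 0, 0.001],
  [0, 0, 0.0007],
  [0, 0, 0.0007],
  [0, 0, 0.0006],
  [0, 0, 0],
], twist=[0, 0, 0, 0, 0, 0, 0, 0])

```text
time: 13.6
tool_pos: [497.4, 175.9, 207.1]
tcp_rot: [3.141, 0.0, 0.0]
contact_force: [0.5, 0.1, -5.6]
grip_width: 32.1
finger_force: 30.0
```

Emit:
jog_arm([
  [0, 0, 0.0005],
  [0, 0, 0.0005],
  [0, 0, 0],
], twist=[0, 0, 0])

```text
time: 13.98
tool_pos: [497.4, 175.9, 206.2]
tcp_rot: [3.141, 0.0, 0.0]
contact_force: [-0.0, 0.5, -5.4]
grip_width: 32.1
finger_force: 30.0
```

Emit:
jog_arm([
  [0, 0, 0.0005],
  [0, 0, 0.0005],
  [0, 0, 0.0005],
  [0, 0, 0],
], twist=[0, 0, 0, 0])

```text
time: 14.48
tool_pos: [497.4, 175.9, 204.6]
tcp_rot: [3.141, -0.0, -0.0]
contact_force: [-0.2, -0.4, -5.1]
grip_width: 31.6
finger_force: 30.0
```

Emit:
jog_arm([
  [0, 0, 0.0005],
  [0, 0, 0.0005],
  [0, 0, 0.0005],
  [0, 0, 0],
], twist=[0, 0, 0, 0])

```text
time: 14.98
tool_pos: [497.4, 175.9, 203.1]
tcp_rot: [3.141, 0.0, -0.0]
contact_force: [-0.5, 0.3, -5.2]
grip_width: 32.1
finger_force: 30.0
```

Emit:
jog_arm([
  [0.0001, -0.0002, 0.001],
  [0.0001, -0.0002, 0.001],
  [0.0001, -0.0002, 0.001],
  [0.0001, -0.0002, 0.001],
  [0.0001, -0.0002, 0.001],
  [0.0001, -0.0002, 0.001],
  [0.0001, -0.0002, 0.001],
  [0.0001, -0.0002, 0.001],
  [0, 0, 0],
], twist=[0, 0, 0, 0, 0, 0, 0, 0, 0])

```text
time: 16.1
tool_pos: [498.2, 177.3, 195.1]
tcp_rot: [3.141, 0.0, -0.0]
contact_force: [-0.3, -2.1, -4.4]
grip_width: 31.9
finger_force: 30.0
```

Emit:
jog_arm([
  [0.0001, -0.0002, 0.001],
  [0.0001, -0.0002, 0.001],
  [0.0001, -0.0002, 0.001],
  [0.0001, -0.0002, 0.001],
  [0.0001, -0.0002, 0.001],
  [0.0001, -0.0002, 0.001],
  [0.0001, -0.0002, 0.001],
  [0.0001, -0.0002, 0.001],
  [0, 0, 0],
], twist=[0, 0, 0, 0, 0, 0, 0, 0, 0])

```text
time: 17.23
tool_pos: [498.9, 178.9, 187.0]
tcp_rot: [3.141, 0.0, 0.0]
contact_force: [-1.3, -5.1, -3.2]
grip_width: 32.2
finger_force: 30.0
```

```bash
python3 - <<'E'
from h import *
o=bot.get_obs();print(np.round(o["tool_pos"],2),np.round(o["tcp_rot"],4),np.round(o["contact_force"],2),np.round(o["moment"],3),o["time"])
E
```

```text
[498.92 178.86 187.05] [3.141e+00 3.000e-04 1.000e-04] [-1.3  -5.11 -3.15] [-1.114  0.079  0.023] 17.225
```

Emit:
jog_arm([
  [-0.0002, 0.0005, 0],
  [-0.0001, 0.0005, 0],
  [0, 0, 0],
  [0, 0, 0],
], twist=[0, 0, 0, 0])

```text
time: 17.73
tool_pos: [498.7, 178.2, 187.1]
tcp_rot: [-3.142, 0.0, -0.0]
contact_force: [0.2, -3.7, -4.9]
grip_width: 32.1
finger_force: 30.0
```

```bash
python3 - <<'E'
from h import *
o=bot.get_obs();print(np.round(o["tool_pos"],2),np.round(o["tcp_rot"],4),np.round(o["contact_force"],2),np.round(o["moment"],3),o["time"])
E
```

```text
[498.67 178.17 187.06] [-3.1415e+00  2.0000e-04 -0.0000e+00] [ 0.23 -3.73 -4.94] [-0.731  0.     0.08 ] 17.725
```

Emit:
jog_arm([
  [0, 0.0005, 0],
  [0, 0.0005, 0],
  [0, 0.0005, 0],
  [0, 0, 0],
  [0, 0, 0],
], twist=[0, 0, 0, 0, 0])

```text
time: 18.35
tool_pos: [498.7, 176.8, 187.2]
tcp_rot: [-3.141, -0.0, 0.0]
contact_force: [-0.8, -0.1, -5.5]
grip_width: 32.2
finger_force: 30.0
```

```bash
python3 - <<'E'
from h import *
o=bot.get_obs();print(np.round(o["tool_pos"],2),np.round(o["tcp_rot"],4),np.round(o["contact_force"],2),np.round(o["moment"],3),o["time"])
E
```

```text
[498.69 176.8  187.23] [-3.1413e+00 -1.0000e-04  0.0000e+00] [-0.76 -0.06 -5.51] [-0.128 -0.    -0.028] 18.35
```

Emit:
jog_arm([
  [0, 0, 0.001],
  [0, 0, 0.001],
  [0, 0, 0.001],
  [0.0001, -0.0001, 0.001],
  [0, 0, 0.001],
  [0, 0, 0.001],
  [0, 0, 0.001],
  [0.0001, -0.0001, 0.001],
  [0, 0, 0],
], twist=[0, 0, 0, 0, 0, 0, 0, 0, 0])

```text
time: 19.48
tool_pos: [498.8, 176.7, 179.1]
tcp_rot: [3.141, 0.0, 0.0]
contact_force: [0.4, -0.5, -6.0]
grip_width: 32.0
finger_force: 30.0
```

```bash
python3 - <<'E'
from h import *
o=bot.get_obs();print(np.round(o["tool_pos"],2),np.round(o["tcp_rot"],4),np.round(o["contact_force"],2),np.round(o["moment"],3),o["time"])
E
```

```text
[498.85 176.74 179.06] [3.1414e+00 2.0000e-04 0.0000e+00] [ 0.43 -0.52 -6.01] [-0.088  0.027 -0.009] 19.475
```

Free. I'll continue at roughly the rod's slope.

Emit:
jog_arm([
  [0, -0.0002, 0.001],
  [0, 0, 0.001],
  [0, -0.0001, 0.001],
  [0.0001, 0, 0.001],
  [0, -0.0001, 0.001],
  [0, 0, 0.001],
  [0, -0.0001, 0.001],
  [0.0001, 0, 0.001],
  [0, 0, 0],
], twist=[0, 0, 0, 0, 0, 0, 0, 0, 0])

```text
time: 20.6
tool_pos: [499.0, 177.2, 171.0]
tcp_rot: [3.141, 0.0, -0.0]
contact_force: [-0.3, -2.0, -4.9]
grip_width: 32.1
finger_force: 30.0
```

```bash
cat >s.py <<'E'
from h import *
o=bot.get_obs();print(np.round(o["tool_pos"],2),np.round(o["tcp_rot"],4),np.round(o["contact_force"],2),np.round(o["moment"],3),o["time"])
E
python3 s.py
```

```text
[499.02 177.24 171.03] [ 3.1414e+00  3.0000e-04 -0.0000e+00] [-0.29 -1.98 -4.94] [-0.255  0.123  0.047] 20.6
```

Emit:
jog_arm([
  [0, 0.0003, 0.001],
  [0, 0, 0.001],
  [0, 0, 0.001],
  [0, 0, 0.001],
  [0, -0.0001, 0.001],
  [0.0001, 0, 0.001],
  [0, -0.0001, 0.001],
  [0, 0, 0.001],
  [0, 0, 0],
], twist=[0, 0, 0, 0, 0, 0, 0, 0, 0])

```text
time: 21.72
tool_pos: [499.2, 177.2, 163.0]
tcp_rot: [3.142, 0.0, 0.0]
contact_force: [0.4, -1.5, -4.9]
grip_width: 31.9
finger_force: 30.0
```

```bash
python3 s.py
```

```text
[499.16 177.19 163.04] [3.1415e+00 2.0000e-04 0.0000e+00] [ 0.36 -1.47 -4.91] [-0.225  0.058 -0.021] 21.725
```

Emit:
jog_arm([
  [0, 0, 0.0012],
  [0, 0, 0.0012],
  [0, -0.0001, 0.0012],
  [0.0001, 0, 0.0012],
  [0, -0.0001, 0.0012],
  [0, 0, 0.0012],
  [0, -0.0001, 0.0012],
  [0.0001, 0, 0.0012],
  [0, -0.0001, 0.0012],
  [0, 0, 0.0012],
], twist=[0, 0, 0, 0, 0, 0, 0, 0, 0, 0])

```text
time: 22.98
tool_pos: [499.4, 177.6, 151.1]
tcp_rot: [3.141, 0.0, 0.0]
contact_force: [-1.4, -2.0, -3.6]
grip_width: 32.0
finger_force: 30.0
```

```bash
python3 s.py
```

```text
[499.4  177.56 151.1 ] [3.1415 0.     0.    ] [-1.42 -2.01 -3.6 ] [-0.325  0.143  0.008] 22.975
```

Emit:
jog_arm([
  [-0.0002, 0.0002, 0.0012],
  [0, 0, 0.0012],
  [0, -0.0001, 0.0012],
  [0, 0, 0.0012],
  [0, -0.0001, 0.0012],
  [0.0001, 0, 0.0012],
  [0, -0.0001, 0.0012],
  [0.0001, 0, 0.0012],
  [0, -0.0001, 0.0012],
  [0, 0, 0.0012],
], twist=[0, 0, 0, 0, 0, 0, 0, 0, 0, 0])

```text
time: 24.22
tool_pos: [499.4, 177.8, 139.1]
tcp_rot: [3.141, 0.0, 0.0]
contact_force: [-1.3, -1.3, -4.2]
grip_width: 32.0
finger_force: 30.0
```

```bash
python3 s.py
```

```text
[499.4  177.77 139.1 ] [3.1415 0.     0.    ] [-1.27 -1.26 -4.17] [-0.21   0.105 -0.021] 24.225
```

Emit:
jog_arm([
  [0, 0, 0.0012],
  [0, -0.0001, 0.0012],
  [0, 0, 0.0012],
  [0, -0.0001, 0.0012],
  [0.0001, 0, 0.0012],
  [0, -0.0001, 0.0012],
  [0, 0, 0.0012],
  [0, -0.0001, 0.0012],
  [0, 0, 0.0012],
  [0, 0, 0.0012],
], twist=[0, 0, 0, 0, 0, 0, 0, 0, 0, 0])

```text
time: 25.48
tool_pos: [499.5, 178.2, 127.1]
tcp_rot: [3.142, -0.0, 0.0]
contact_force: [-0.1, -1.7, -5.2]
grip_width: 32.0
finger_force: 30.0
```

```bash
python3 s.py
```

```text
[499.52 178.18 127.12] [ 3.1415e+00 -1.0000e-04  0.0000e+00] [-0.09 -1.65 -5.21] [-0.24   0.071  0.031] 25.475
```

Emit:
jog_arm([
  [0, 0, 0.001],
  [0, -0.0001, 0.001],
  [0, 0, 0.001],
  [0, 0, 0.001],
  [0, -0.0001, 0.001],
  [0, 0, 0.001],
  [0.0001, 0, 0.0005],
  [0, 0, 0],
], twist=[0, 0, 0, 0, 0, 0, 0, 0])

```text
time: 26.48
tool_pos: [499.5, 178.4, 120.6]
tcp_rot: [3.141, 0.0, -0.0]
contact_force: [-1.1, -1.8, -5.5]
grip_width: 32.2
finger_force: 30.0
```

```bash
python3 s.py
```

```text
[499.55 178.37 120.59] [ 3.1415e+00  2.0000e-04 -0.0000e+00] [-1.12 -1.79 -5.54] [-0.235  0.081 -0.008] 26.475
```

Emit:
jog_arm([
  [0, 0, 0.0007],
  [0, 0, 0.0007],
  [0, -0.0001, 0.0007],
  [0, 0, 0.0007],
  [0, 0, 0.0007],
  [0, 0, 0.0005],
  [0, 0, 0],
], twist=[0, 0, 0, 0, 0, 0, 0])

```text
time: 27.35
tool_pos: [499.8, 178.5, 117.2]
tcp_rot: [3.142, -0.001, 0.0]
contact_force: [-2.2, -2.2, 2.5]
grip_width: 32.3
finger_force: 30.0
```

Emit:
jog_arm([
  [0, 0, 0.0005],
  [0, 0, 0.0005],
  [0, 0, 0.0005],
  [0, 0, 0],
], twist=[0, 0, 0, 0])

```text
time: 27.85
tool_pos: [500.0, 178.5, 116.3]
tcp_rot: [-3.142, -0.001, 0.0]
contact_force: [-2.7, -3.0, 9.1]
grip_width: 32.0
finger_force: 30.0
```

```bash
python3 s.py
```

```text
[499.96 178.51 116.33] [-3.1415e+00 -1.5000e-03  1.0000e-04] [-2.73 -3.05  9.11] [-0.53   0.772  0.02 ] 27.85
```

Emit:
jog_arm([
  [-0.0003, 0.0002, 0.0005],
  [0, 0, 0.0005],
  [0, 0, 0.0005],
  [0, 0, 0],
], twist=[0, 0, 0, 0])

```text
time: 28.35
tool_pos: [499.9, 178.5, 114.9]
tcp_rot: [-3.141, -0.002, 0.0]
contact_force: [-3.3, -2.6, 8.7]
grip_width: 32.1
finger_force: 30.0
```

```bash
python3 s.py
```

```text
[499.87 178.47 114.94] [-3.1412e+00 -2.1000e-03  1.0000e-04] [-3.34 -2.62  8.72] [-0.431  0.686  0.014] 28.35
```

Emit:
jog_arm([
  [0, 0, 0.0005],
  [0, 0, 0.0005],
  [0, 0, 0.0005],
  [0, 0, 0],
], twist=[0, 0, 0, 0])

```text
time: 28.85
tool_pos: [499.9, 178.5, 113.4]
tcp_rot: [-3.141, -0.002, 0.0]
contact_force: [-4.2, -0.9, 9.4]
grip_width: 32.1
finger_force: 30.0
```

```bash
python3 s.py
```

```text
[499.86 178.47 113.41] [-3.1412e+00 -2.0000e-03  0.0000e+00] [-4.16 -0.94  9.38] [-0.336  0.688  0.007] 28.85
```

Emit:
jog_arm([
  [-0.0005, 0, 0.0005],
  [-0.0003, 0, 0.0005],
  [0, 0, 0],
], twist=[0, 0, 0])

```text
time: 29.22
tool_pos: [499.7, 178.5, 112.6]
tcp_rot: [-3.141, -0.003, 0.0]
contact_force: [-1.7, -1.8, 7.4]
grip_width: 31.9
finger_force: 30.0
```

```bash
python3 s.py
```

```text
[499.66 178.47 112.6 ] [-3.1411 -0.0034  0.    ] [-1.66 -1.82  7.42] [-0.407  0.387 -0.042] 29.225
```

Emit:
jog_arm([
  [0, 0, 0.0004],
  [0, 0, 0.0003],
  [0, 0, 0],
], twist=[0, 0, 0])

```text
time: 29.6
tool_pos: [499.7, 178.5, 111.9]
tcp_rot: [-3.141, -0.003, -0.0]
contact_force: [-1.9, -1.7, 8.8]
grip_width: 31.7
finger_force: 30.0
```

```bash
python3 s.py
```

```text
[499.69 178.46 111.92] [-3.1411 -0.0035 -0.    ] [-1.95 -1.69  8.77] [-0.465  0.483  0.037] 29.6
```

Emit:
jog_arm([
  [0, 0, 0.0003],
  [0, 0, 0.0003],
  [0, 0, 0],
], twist=[0, 0, 0])

```text
time: 29.98
tool_pos: [499.7, 178.5, 111.6]
tcp_rot: [-3.141, -0.004, 0.0]
contact_force: [-2.3, -2.7, 11.0]
grip_width: 32.1
finger_force: 30.0
```

```bash
python3 s.py
```

```text
[499.7  178.46 111.6 ] [-3.1411 -0.0036  0.    ] [-2.29 -2.67 11.  ] [-0.47   0.552  0.007] 29.975
```

Emit:
jog_arm([
  [0, 0, 0.0003],
  [0, 0, 0.0002],
  [0, 0, 0],
], twist=[0, 0, 0])

```text
time: 30.35
tool_pos: [499.7, 178.5, 111.6]
tcp_rot: [-3.141, -0.004, 0.0]
contact_force: [-4.4, -2.7, 13.5]
grip_width: 32.1
finger_force: 30.0
```

```bash
python3 s.py
```

```text
[499.71 178.47 111.58] [-3.141e+00 -3.900e-03  1.000e-04] [-4.44 -2.67 13.49] [-0.51   0.806  0.052] 30.35
```

Emit:
jog_arm([
  [-0.0004, 0.0003, 0.0003],
  [0, 0, 0.0003],
  [0, 0, 0],
], twist=[0, 0, 0])

```text
time: 30.72
tool_pos: [499.8, 178.5, 111.6]
tcp_rot: [-3.14, -0.005, 0.0]
contact_force: [-4.2, -1.6, 18.4]
grip_width: 32.0
finger_force: 30.0
```

```bash
python3 s.py
```

```text
[499.76 178.47 111.6 ] [-3.1405e+00 -5.3000e-03  1.0000e-04] [-4.19 -1.61 18.39] [-0.376  0.901 -0.041] 30.725
```

Emit:
jog_arm([
  [-0.0002, 0.0002, 0.0003],
  [0, 0, 0.0002],
  [0, 0, 0],
], twist=[0, 0, 0])

```text
time: 31.1
tool_pos: [499.7, 178.5, 111.6]
tcp_rot: [-3.14, -0.006, 0.0]
contact_force: [-5.1, -2.0, 21.5]
grip_width: 31.9
finger_force: 30.0
```

```bash
python3 s.py
```

```text
[499.75 178.45 111.56] [-3.1401e+00 -6.0000e-03  1.0000e-04] [-5.11 -1.95 21.46] [-0.377  0.942 -0.012] 31.1
```

All home by feel: z stays at 111.6 while the vials carry about 27 N. I'll unload before releasing.

Emit:
jog_arm([
  [-0.0002, 0, -0.0005],
  [-0.0001, 0, -0.0005],
  [0, 0, -0.0005],
  [0, 0, -0.0005],
  [0, 0, 0],
], twist=[0, 0, 0, 0, 0])

```text
time: 31.72
tool_pos: [499.6, 178.4, 111.6]
tcp_rot: [-3.14, -0.005, -0.0]
contact_force: [2.2, 0.3, 7.0]
grip_width: 31.8
finger_force: 30.0
```

```bash
python3 s.py
```

```text
[499.61 178.42 111.64] [-3.1402e+00 -5.2000e-03 -1.0000e-04] [2.24 0.27 7.02] [ 0.025 -0.239  0.002] 31.725
```

Emit:
jog_arm([
  [0.0002, 0, -0.0005],
  [0, 0, -0.0003],
  [0, 0, 0],
], twist=[0, 0, 0])

```text
time: 32.1
tool_pos: [499.1, 178.2, 111.7]
tcp_rot: [-3.141, -0.003, -0.0]
contact_force: [4.6, 1.9, 4.6]
grip_width: 32.0
finger_force: 30.0
```

Emit:
jog_arm([
  [0, 0, 0],
  [0, 0, 0],
  [0, 0, 0],
  [0, 0, 0],
  [0, 0, 0],
  [0, 0, 0],
], twist=[0, 0, 0, 0, 0, 0], jaw=0.07)

```text
time: 32.85
tool_pos: [497.8, 177.8, 111.1]
tcp_rot: [3.141, 0.0, -0.0]
contact_force: [0.2, -0.7, -0.1]
grip_width: 69.9
finger_force: 0.0
```

```bash
python3 s.py
```

```text
[497.75 177.77 111.05] [ 3.1415e+00  1.0000e-04 -0.0000e+00] [ 0.18 -0.7  -0.07] [ 0.018  0.041 -0.041] 32.85
```

Emit:
jog_arm([
  [0.0012, 0, -0.005],
  [0, 0, -0.015],
  [0, 0, -0.03],
  [0, 0, -0.03],
  [0, 0, -0.03],
  [0, 0, -0.02],
  [0, 0, -0.01],
  [-0.02, 0, 0],
  [0, 0, 0],
  [0, 0, 0],
], twist=[0, 0, 0, 0, 0, 0, 0, 0, 0, 0])

```text
time: 34.1
tool_pos: [479.4, 177.8, 251.1]
tcp_rot: [3.141, -0.0, -0.0]
contact_force: [-0.5, 0.4, 0.2]
grip_width: 70.1
finger_force: 0.0
```

```bash
python3 - <<'E'
from h import *
o=bot.get_obs();par("wrist");im=bot.capture("wrist");s=bot.capture("scene");par("scene")
print(np.round(o["tool_pos"],1),o["time"])
for z in (68.5,):
  print("w",circfit(im,[500,178.5],z,65,57,73,-1,range(0,360,5)))
  print("s",circfit(s,[502,179.5],z,65,57,73,-1,range(0,360,5),cam="scene"))
a=cv2.resize(s[195:295,325:445],(480,400),interpolation=cv2.INTER_CUBIC)
c=proj("wrist",[500,178.5,60]).astype(int);x0=max(c[0]-100,0);y0=max(c[1]-100,0)
b=cv2.resize(im[y0:y0+200,x0:x0+160],(320,400))
cv2.imwrite("pics/fin.png",np.hstack([a,b]))
E
```

```text
[479.4 177.8 251.1] 34.1
w (40, array([495.9, 178.4,  66.2]), 2.37)
s (6, array([501. , 179.1,  65. ]), 0.31)
```

View pics/fin.png

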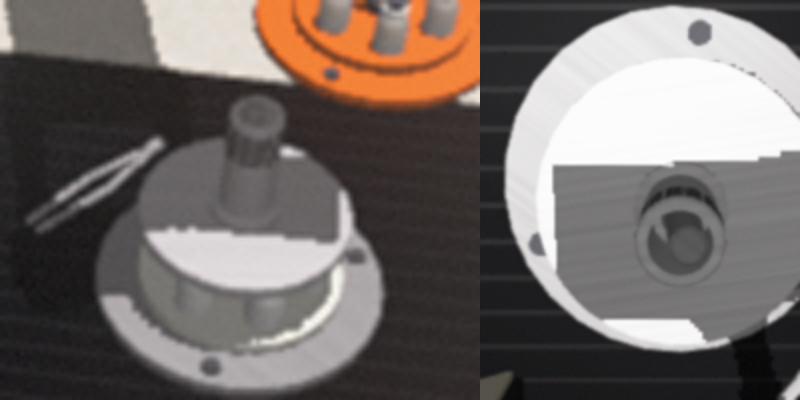

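The final views show the plate seated level on the stoppers around the rod, with the rod's top inside the grip at crop (685,240). The gripper is clear and the forceps haven't moved. The hard-stop height of 111.6 mm matches the expected 111.7 mm for all stoppers home.

```bash
python3 -c "
from plant import bot
print(bot.close_job())"
```

```text
the job is handed in; nothing more can be done
None
```

I lowered the plate over the rod and pressed until it stopped at the all-home height, with about 27 N on the vials. I then released it, and it rests on the stoppers and looks level; the job was handed in at about 34 s (no verdict was returned).

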